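Load the punch tote and carry it level

ROBOT

A 6-joint arm with a two-finger parallel gripper is mounted at the origin on the work surface. World frame = base frame: x ahead of the robot, y to its left, z up, the work surface at z = 0. Lengths are in m, angles in rad, forces in N, time in s.
With the tool pointing down it reaches from about 0.3 to 0.85 m from the base axis. Payload 5.4 kg.
Tool frame: the origin (TCP) lies between the finger pads; the fingertips stand 19 mm ahead of it and the grasp point (between the pads) is the TCP; z points along the fingers, y is the line along which they close (so a half turn about z gives the same grasp; the last joint's range is limited). The gripper opens to 85 mm and grips with 20 to 120 N. Pads are 22 mm wide; open, the fingers measure 114 mm over their backs; the gripper's body (76 mm by 85 mm) begins 54 mm behind the grasp point. The pads swing forward as they close: fully open they stand 13 mm farther back than shut.
Start: joints at [1.12, 0.158, 1.597, -0, 1.386, -0.21], TCP at [0.137, 0.558, 0.25] pointing down, gripper open.
Joint ranges: [-2.91, 2.91], [-0.94, 2.29], [0.18, 2.7], [-1.29, 4.43], [0.17, 2.64], [-3, 3]. Speed limits (rad/s): [2.57, 2.57, 3.14, 3.14, 3.14, 3.14].

INTERFACE

Orientations are given as [roll, pitch, yaw] about the fixed x, y, z axes, in that order (R = Rz(yaw) Ry(pitch) Rx(roll)).
In Python, from rig import bot gives the robot as it stands. The module is installed in compiled form; this text tells all that it offers.
- The arm moves only by the tool step_arm, never from a script. Its arguments are lists of equal length, an entry for each row: "dp": the shift along the tool's x, y, z normalised to -1 to 1, where 1 is 0.2 m, a list of three; "delta_rot": the turn, a rotation vector about the tool's x, y, z normalised to -1 to 1, where 1 is 90 degrees, a list of three; "claw": the opening, from -1 (shut) to 1 (fully open). A call has 1 to 8 rows; each row shifts and turns the commanded pose from where the row before left it, along the tool's axes as they then stand; what a row does not reach is not made up. A row lasts 1/8 s, in which the tool goes at most 62.5 mm and 10.7 degrees, less where a joint would pass 70% of its speed; a pose out of reach is approached as far as the arm can. A call with a number of a shift or a turn outside -1 to 1 is refused whole. A call with a gripper value outside its range is refused whole. The fingers move at their own pace and stop on an object; "squeeze" is the grip in N (left out, the last holds). Time passes only in rows, so rows that do not move let the fingers close. It gives the time, the measured TCP pose, the force, the opening and the grip force at its end, in the units of the state.
- bot.sense(): the state, without advancing time (a new reading comes with each control period).
- bot.capture(name): name is "side" or "top"; returns a dict with "image" (384x512x3 uint8, blue, green, red), "fx", "fy", "cx", "cy" (pixels), "pose" (4x4, takes a point from camera to world coordinates). Camera axes: x right, y down, z forward; pixel columns grow to the right and rows downward; lengths in m; the calibration is good to about 2 mm. A picture is of the moment at which its call begins. There is no depth.
- bot.close_job(): hands the job in; it is judged then, once.
Trained networks look in the newest picture that a camera, given by its name, has taken for a name from the list of things; names that differ only in an ending like _2 or _b are one class to them, and where a whole thing is asked for, a point or a joint stands for the part that bears it (a point fixed in the world has none). Each returns a list of dicts, best first, with "score" (0 to 1); they miss things now and then, are a little off and sometimes report something else, mostly with a low value. They report only what shows in the picture. A call takes as long as a camera call.
- bot.boxes_of(camera, label): "rect" ([left, top, right, bottom] as shares, 0 to 1, of the picture: columns of its width, rows of its height, round what is visible of it).
- bot.landmark_of(camera, label): "location" ([column, row] as shares, 0 to 1, of the picture: columns of its width, rows of its height: a listed point, or the origin of a listed thing).
The state is a dict: "time": time; "joints": joint angles; "qd": joint speeds; "joint_efforts": joint torques, N m; "ee_pos": TCP position; "orientation": TCP orientation; "force": force on the tool from outside, world axes, zero at the start; "wrist_torque": the same for the moment, N m; "gripper_width": finger opening in m; "grip_force": force on a finger pad.
Only numpy, scipy, OpenCV 4.12 (cv2) and the standard library are available. Lean on these libraries where they do the work, as an engineer would, in place of code of your own. Each camera call takes 0.05 s, during which the arm holds its last target. There are 200 camera calls.

TASK

Take the round punch out of the slanted rest and stand it in the empty tube of the tool tote, pointed end up, and let go of it; then take the tote by its handle, lift it straight up about 10 cm clear of the table with both tools still in their tubes, and hold it level and steady. Finish while holding the tote in the air: do not put it down. Leave the other things on the table where they are.

Things in the scene. Friction and masses are not known exactly. Their poses are not given: they have to be found in the camera images.
- tote: loose tool tote, 0.38 kg: aluminium plate 210 (its x) x 90 (y) x 5 mm, an open dark steel tube near each end, a bail handle across the middle. Origin: centre of the plate's underside; x along the line of the tubes, z up. Any yaw; left or right on the table. Tubes 80 mm from the tote's centre, 34 mm outside, 28 mm bore, mouth 80 mm and inner floor 9 mm above the plate's underside
- tote_empty (a point): centre of the inner floor of the empty tube, at x = -80 mm in the tote's frame, 9 mm above the plate's underside
- tote_full (a point): centre of the inner floor of the tube that holds the chisel, at x = +80 mm in the tote's frame, 9 mm above the plate's underside
- tote_handle (a point): centre of the handle's grip bar, 200 mm above the plate's underside, over the tote's centre. Black rubber bar, section 12 mm (tote's x) by 14 mm (z), 86 mm long along tote's y, on two posts (74 mm free between them): pinch it across the tote's x. Loaded with both tools, the tote balances under it; the tools' tops (170 to 175 mm) stay below the bar
- punch: loose round steel punch 165 mm long, 0.17 kg: straight 14 mm shank from the foot to 135 mm, then a taper to a 7 mm blunt point. Origin at the centre of the flat foot, z along the shank towards the point. At the start it leans about 17 degrees in the rest's sleeve, point up and towards the robot side, foot about 20 mm above the table
- rest: fixed slanted rest: dark steel base 110 x 70 x 12 mm with a steel sleeve tilted 17 degrees, its mouth leaning to the rest's -x (towards the robot, within 0.5 rad). Sleeve 27 mm outside, 21 mm bore, 55 mm deep: it holds the punch's lowest 55 mm with some play; pull the punch out along its own axis. Origin on the table, about 18 mm to the robot side of the punch's foot
- chisel: loose flat cold chisel 159 mm long, 14 mm round shank, flat 22 mm blade up, 0.17 kg; it stands already in the other tube of the tote and stays there. Origin at the centre of its foot, z up along the shank
- copper_bar: flat copper bar 75 x 25 x 12 mm lying between the work things; bystander; origin at its underside's centre
- clamp_puck: dark steel two-disc clamp puck, 40 mm across, 32 mm tall; bystander; origin at its underside's centre
- tee_coupon: welded tee sample, dark base 100 x 50 mm with a copper-coloured upright, 46 mm tall; bystander behind the work things; origin at its underside's centre
- hammer: hammer lying on the far part of the table; bystander; origin at its underside
- wire_brush: brush lying at the left; bystander; origin at its underside
- spanner: spanner lying at the right; bystander; origin at its underside
- spacer: steel ring 44 mm across with a 22 mm hole, 16 mm tall; bystander in front; origin at its underside's centre

How it is judged:
By the outcome, as a careful person would: the job done as asked, in the order asked, and still so for the second after the job is handed in, while the arm keeps its last pose, push and grip.
It also fails if it takes over 58 s, if anything falls off the work surface, if the arm or the gripper's body presses on something with over 40 N, if the wrist force passes 120 N, or if a joint passes its speed limit or range.

## Working session

There is one attempt and no reset: what is moved stays moved. The work goes in short steps, Python scripts to look and compute and a tool call to move; the robot and the scene stay as the last step left them, time stands still between calls to the robot, and variables do not carry over. Pictures are saved under pics/ and viewed, at most 10 in all, crops included, and the job is handed in when it is done.

Besides the shell and the picture viewer there is one more tool, called in YAML: its name, and indented under it one key for each argument. step_arm: Moves the arm, as the interface text tells. Its arguments: {"type":"object","properties":{"dp":{"type":"array"},"delta_rot":{"type":"array"},"claw":{"type":"array"},"squeeze":{"type":"number"}},"required":["dp","delta_rot","claw"]}

```bash
mkdir -p pics
cat > h.py <<'E'
import numpy as np, cv2
from rig import bot
from scipy.spatial.transform import Rotation as R
def ray(c,uv):
    u=uv[0]*512;v=uv[1]*384
    d=np.array([(u-c['cx'])/c['fx'],(v-c['cy'])/c['fy'],1.]);P=np.array(c['pose'])
    d=P[:3,:3]@d;return P[:3,3],d/np.linalg.norm(d)
def tri(rs):
    A=sum(np.eye(3)-np.outer(d,d) for o,d in rs);b=sum((np.eye(3)-np.outer(d,d))@o for o,d in rs)
    p=np.linalg.solve(A,b);return p,[np.linalg.norm(np.cross(p-o,d)) for o,d in rs]
def onz(r,z): o,d=r;return o+d*(z-o[2])/d[2]
def proj(c,p):
    P=np.linalg.inv(np.array(c['pose']));q=P[:3,:3]@np.asarray(p)+P[:3,3]
    return np.array([c['fx']*q[0]/q[2]+c['cx'],c['fy']*q[1]/q[2]+c['cy']])
E
cat > a.py <<'E'
from h import *
np.set_printoptions(precision=4,suppress=True)
C={n:bot.capture(n) for n in('side','top')}
for n,c in C.items():
    cv2.imwrite(f'pics/{n}0.png',c['image']);print(n,c['fx'],np.array(c['pose']).round(3).tolist())
print(bot.sense())
L=['tote','tote_empty','tote_full','tote_handle','punch','rest','chisel','copper_bar','clamp_puck','tee_coupon','spacer']
for l in L:
    r={}
    for n in C:
        k=bot.landmark_of(n,l);r[n]=k
        print(l,n,[(np.round(np.array(x['location'])*[512,384],1).tolist(),round(x['score'],2)) for x in k[:3]])
    if r['side'] and r['top']:
        print('  tri',*tri([ray(C[n],r[n][0]['location']) for n in C]))
E
python3 a.py; python3 -c "
import cv2,numpy as np
cv2.imwrite('pics/both.png',np.vstack([cv2.imread('pics/side0.png'),cv2.imread('pics/top0.png')])[:, :])"
```

```text
side 368.2162680526458 [[-0.748, -0.499, 0.438, 0.087], [-0.664, 0.552, -0.505, 0.539], [0.01, -0.669, -0.744, 0.898], [0.0, 0.0, 0.0, 1.0]]
top 359.3815462774276 [[0.027, -0.998, 0.054, 0.475], [-1.0, -0.027, 0.006, 0.003], [-0.004, -0.054, -0.999, 1.418], [0.0, 0.0, 0.0, 1.0]]
{'time': 0.1, 'joints': array([ 1.1199,  0.159 ,  1.5981,  0.    ,  1.3862, -0.2101]), 'qd': array([-0.0012, -0.0005, -0.0023,  0.0026,  0.0009, -0.0008]), 'joint_efforts': array([ -0.    , -39.6993, -33.2335,  -0.0002,   0.0042,   0.    ]), 'ee_pos': array([0.1369, 0.5579, 0.2494]), 'orientation': array([-3.1399, -0.0004,  2.9008]), 'force': array([-0.6657,  0.1373, -0.3246]), 'wrist_torque': array([-0.0075,  0.062 ,  0.0259]), 'grip_force': 0.0, 'gripper_width': 0.08545189234656993}
tote side [([309.6, 179.4], 0.6), ([195.5, 254.6], 0.41)]
tote top [([311.4, 197.6], 0.8), ([257.5, 176.2], 0.56)]
  tri [ 0.5236 -0.2173  0.0084] [np.float64(0.0026762414707403566), np.float64(0.0026762414707402634)]
tote_empty side [([309.8, 196.4], 0.88)]
tote_empty top [([290.2, 203.1], 0.8)]
  tri [ 0.4869 -0.1421  0.0159] 
[... 976 characters left out ...]
]
  tri [ 0.4573 -0.0446  0.3537] [np.float64(0.1171297231553567), np.float64(0.11712972315535673)]
clamp_puck side [([303.2, 267.2], 0.5)]
clamp_puck top [([237.6, 242.9], 0.42)]
  tri [0.338  0.0658 0.0095] [np.float64(0.0010266741253145948), np.float64(0.001026674125314503)]
tee_coupon side [([168.7, 203.2], 0.86)]
tee_coupon top [([216.6, 127.2], 0.66)]
  tri [0.7928 0.164  0.0064] [np.float64(0.0023486745075093824), np.float64(0.002348674507509526)]
spacer side [([297.5, 243.3], 0.55), ([154.7, 353.5], 0.3)]
spacer top [([249.7, 227.3], 0.54), ([321.4, 194.8], 0.49), ([310.0, 197.5], 0.29)]
  tri [0.3979 0.0188 0.0147] [np.float64(0.001620810537319883), np.float64(0.001620810537319992)]
```

View pics/side0.png

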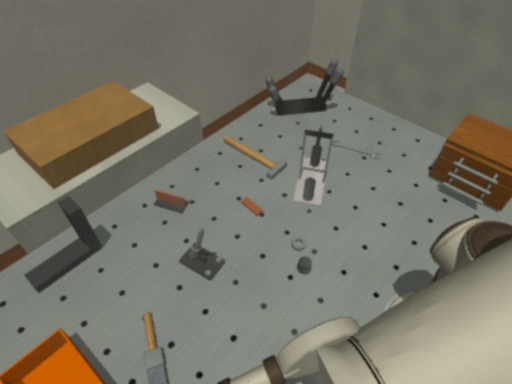

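View pics/top0.png

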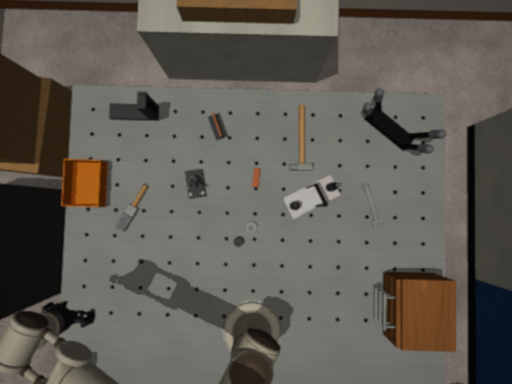

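The side view shows the tote at about (312,165), the rest with the punch at (202,255), the copper bar at (251,206), and the spacer and puck at (300,243)/(304,265). The top view shows the tote at (312,197) and the rest at (196,183). Next I'll enlarge both areas with the model estimate drawn over them.

```bash
cat > b.py <<'E'
from h import *
c=dict(side=bot.capture('side'),top=bot.capture('top'))
cr=[('side',280,120,66,100),('top',275,165,80,60),('side',170,220,66,66),('top',172,155,60,60)]
out=[]
for n,x,y,w,h in cr:
    s=5.8 if h==100 else 5
    im=cv2.resize(c[n]['image'][y:y+h,x:x+w],None,fx=5.0,fy=5.0,interpolation=cv2.INTER_CUBIC)
    for k in range(0,w,10): cv2.line(im,(k*5,0),(k*5,8),(0,0,255),1);cv2.putText(im,str(x+k),(k*5,18),0,.35,(0,0,255),1)
    for k in range(0,h,10): cv2.line(im,(0,k*5),(8,k*5),(0,0,255),1);cv2.putText(im,str(y+k),(9,k*5+4),0,.35,(0,0,255),1)
    out.append(im)
W=np.zeros((600,760,3),np.uint8)
W[:500,:330]=out[0];W[:300,340:740]=out[1][:300,:400]
cv2.imwrite('pics/crop1.png',W)
W=np.zeros((340,660,3),np.uint8);W[:330,:330]=out[2];W[:300,340:640]=out[3]
cv2.imwrite('pics/crop2.png',W)
E
python3 b.py
```

```text
(no output)
```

View pics/crop1.png

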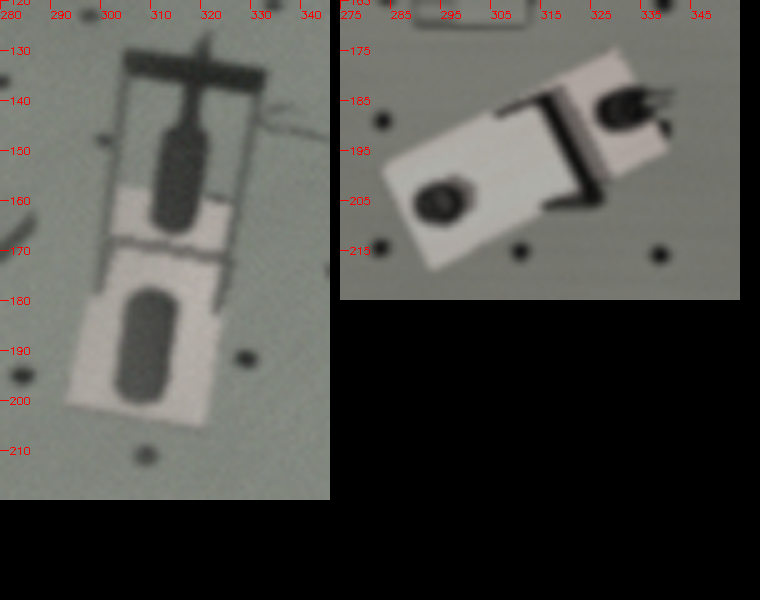

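View pics/crop2.png

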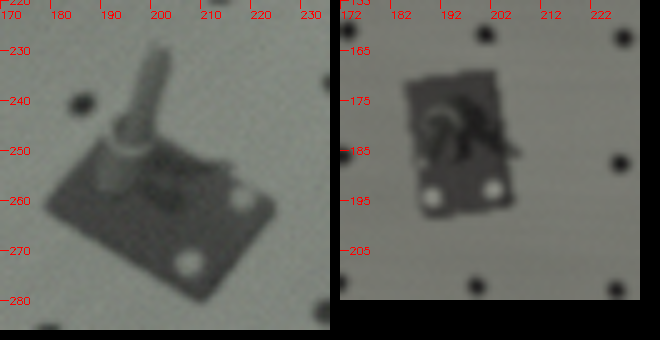

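The tote's plate corners, the bar ends and the tube mouths are readable in both views, as are the rest's base corners and, in the side view, the punch tip at about (201.6,228). I'll fit both poses jointly.

```bash
cat > c.py <<'E'
from h import *
from scipy.optimize import least_squares as ls
np.set_printoptions(precision=4,suppress=True)
c=dict(side=bot.capture('side'),top=bot.capture('top'))
def T(p,l): 
    a=p[2];return np.array([p[0]+np.cos(a)*l[0]-np.sin(a)*l[1],p[1]+np.sin(a)*l[0]+np.cos(a)*l[1],l[2]])
def fit(obs,p0):
    f=lambda p:np.concatenate([proj(c[n],T(p,l)+[0,0,p[3]])-uv for n,l,uv in obs])
    r=ls(f,p0+[0.],loss='soft_l1',f_scale=1.);print(r.x);print(f(r.x).reshape(-1,2).round(1).tolist());return r.x
h=.105;w=.045;t=.005
tote=[('top',(h,w,t),(330,174.2)),('top',(h,-w,t),(340.4,195)),('top',(-h,-w,t),(293.2,218.8)),('top',(-h,w,t),(283,198.2)),
('side',(-h,w,t),(293,200.2)),('side',(-h,-w,t),(320.6,204.8)),('side',(h,w,t),(302.6,156.6)),('side',(h,-w,t),(326,160.6)),
('side',(0,.043,.2),(304.6,132.2)),('side',(0,-.043,.2),(332.6,136)),('side',(-.08,0,.08),(310,180.6)),('top',(-.08,0,.08),(294,205.2))]
p=fit(tote,[.526,-.217,-1.08])
for n,l in dict(empty=(-.08,0,.08),handle=(0,0,.2),full=(.08,0,.17)).items(): print(n,T(p,l))
h=.055;w=.035;t=.012
rest=[('top',(h,w,t),(184.2,171)),('top',(h,-w,t),(202.6,168.6)),('top',(-h,-w,t),(206.4,195.6)),('top',(-h,w,t),(188.4,198.2)),
('side',(h,w,t),(178.2,260.6)),('side',(-h,w,t),(210.2,280.2)),('side',(-h,-w,t),(225,261.2))]
q=fit(rest,[.555,.235,.1])
s,k=np.sin(np.radians(17)),np.cos(np.radians(17))
for d in(0,.055,.09,.11,.165):
    P=T(q,(.018-s*d,0,.02+k*d));print(d,P,proj(c['side'],P),proj(c['top'],P))
E
python3 c.py
```

```text
[ 0.5247 -0.2208 -1.0697  0.0003]
[[0.1, 0.3], [0.4, -0.2], [0.2, 0.4], [-0.2, 0.6], [-0.8, -0.1], [-0.3, 0.3], [-0.5, 0.0], [1.3, 0.1], [-1.0, -0.4], [-0.2, 0.1], [-0.2, 0.2], [1.9, 0.8]]
empty [ 0.4863 -0.1506  0.08  ]
handle [ 0.5247 -0.2208  0.2   ]
full [ 0.5632 -0.2909  0.17  ]
[ 0.5641  0.2375  0.17   -0.0082]
[[0.9, 0.2], [0.1, 0.1], [0.0, 0.6], [0.4, 0.6], [-0.4, 0.4], [-0.7, -0.2], [-0.3, -0.4]]
0 [0.5819 0.2405 0.02  ] [195.4915 254.8179] [194.4567 178.8706]
0.055 [0.566  0.2378 0.0726] [197.8571 246.869 ] [192.695  181.9656]
0.09 [0.556  0.2361 0.1061] [199.4787 241.4203] [191.4995 184.0659]
0.11 [0.5502 0.2351 0.1252] [200.4498 238.1573] [190.7882 185.3155]
0.165 [0.5343 0.2324 0.1778] [203.3039 228.5672] [188.7176 188.9532]
```

```bash
cat >> h.py <<'E'
def tool(z,y):
    z=np.array(z,float)/np.linalg.norm(z);y=np.array(y,float);y-=z*(y@z);y/=np.linalg.norm(y)
    return np.column_stack([np.cross(y,z),y,z])
def plan(pos,M,rotfirst=True,base=None):
    s=bot.sense();p=np.array(s['ee_pos']);A=R.from_euler('xyz',s['orientation'])
    B=R.from_matrix(M);rv=(A.inv()*B).as_rotvec();F=B if rotfirst else A
    d=F.inv().apply(np.array(pos)-p)
    print('t',round(s['time'],2),'pos',p.round(4),'w',round(s['gripper_width'],4),'grip',round(s['grip_force'],1),'F',s['force'].round(1))
    print('rot total norm',(rv/(np.pi/2)).round(4),'deg',np.degrees(np.linalg.norm(rv)).round(1),'| dp total norm',(d/.2).round(4),'mm',(np.linalg.norm(d)*1e3).round(1))
E
cat > d.py <<'E'
exec(open('c.py').read().split("p=fit")[0])
exec("h=.055"+open('c.py').read().split("h=.055")[1].split("q=fit")[0])
def f(p):
    r=[proj(c[n],T(p,l))-uv for n,l,uv in rest]
    ax=lambda d:T(p,(.018-np.sin(p[3])*d,p[4]*d,.02+np.cos(p[3])*d))
    r+=[proj(c['side'],ax(.164))-(201.6,229),proj(c['side'],ax(.055))-(196.5,246.5),[30*(p[3]-.297),30*p[4]]]
    return np.concatenate(r)
r=ls(f,[.56,.237,.1,.297,0.],loss='soft_l1');p=r.x;print(p,f(p).round(1))
s,k=np.sin(p[3]),np.cos(p[3])
ax=lambda d:T(p,(.018-s*d,p[4]*d,.02+k*d))
z=ax(0)-ax(1);M=tool(z,[-np.sin(p[2]),np.cos(p[2]),0])
print(ax(0),ax(.118),ax(.218),'z',z);np.savez('punch.npz',M=M,foot=ax(0),z=z)
plan(ax(.218),M)
E
python3 d.py
```

```text
[0.5626 0.2384 0.1733 0.2727 0.011 ] [ 0.2  0.4 -0.5  0.3 -0.5  0.9 -0.2  0.9 -0.7 -0.5 -0.8 -1.1 -0.3 -1.5
  0.1 -0.1  1.   0.8 -0.7  0.3]
[0.5803 0.2415 0.02  ] [0.5488 0.2373 0.1336] [0.5221 0.2337 0.2299] z [ 0.2672  0.0356 -0.9631]
t 1.5 pos [0.1372 0.5584 0.2503] w 0.0854 grip 0.0 F [ 0.1  1.1 -0.7]
rot total norm [-0.029  -0.1725 -0.261 ] deg 28.3 | dp total norm [-1.5287 -1.925   0.5545] mm 504.0
```

step_arm:
  dp:
    - [0,0,0]
    - [0,0,0]
    - [0,0,0]
    - [-0.15,-0.19,0.05]
    - [-0.15,-0.19,0.05]
    - [-0.15,-0.19,0.05]
    - [-0.15,-0.19,0.05]
    - [-0.15,-0.19,0.05]
  delta_rot:
    - [-0.01,-0.058,-0.087]
    - [-0.01,-0.058,-0.087]
    - [-0.009,-0.056,-0.087]
    - [0,0,0]
    - [0,0,0]
    - [0,0,0]
    - [0,0,0]
    - [0,0,0]
  claw: [1,1,1,1,1,1,1,1]

```text
time: 2.5
ee_pos: [0.326, 0.3967, 0.2447]
orientation: [-3.131, 0.273, -2.968]
force: [0.6, 0.3, -0.5]
gripper_width: 0.0852
grip_force: 0.0
```

step_arm:
  dp:
    - [-0.15,-0.19,0.05]
    - [-0.15,-0.19,0.05]
    - [-0.15,-0.19,0.05]
    - [-0.15,-0.19,0.05]
    - [0,0,0]
  delta_rot:
    - [0,0,0]
    - [0,0,0]
    - [0,0,0]
    - [0,0,0]
    - [0,0,0]
  claw: [1,1,1,1,1]

```text
time: 3.12
ee_pos: [0.4772, 0.2671, 0.24]
orientation: [-3.13, 0.272, -2.973]
force: [0.5, 0.3, 0.8]
gripper_width: 0.085
grip_force: 0.0
```

```bash
cat > e.py <<'E'
import sys;from h import *
d=np.load('punch.npz');a=float(sys.argv[1]);plan(d['foot']-d['z']*a,d['M'])
E
python3 e.py .218
```

```text
t 3.12 pos [0.4772 0.2671 0.24  ] w 0.085 grip 0.0 F [0.5 0.3 0.8]
rot total norm [-0.0013 -0.0002 -0.0029] deg 0.3 | dp total norm [-0.1717 -0.2018  0.1026] mm 56.8
```

Now move above the point, then descend along the punch axis to 150 mm so I can look.

step_arm:
  dp:
    - [-0.086,-0.1,0.05]
    - [-0.086,-0.1,0.05]
    - [0,0,0.17]
    - [0,0,0.17]
    - [0,0,0]
  delta_rot:
    - [0,0,0]
    - [0,0,0]
    - [0,0,0]
    - [0,0,0]
    - [0,0,0]
  claw: [1,1,1,1,1]

```text
time: 3.75
ee_pos: [0.5355, 0.239, 0.1616]
orientation: [-3.13, 0.265, -2.968]
force: [-0.5, 0.0, -0.1]
gripper_width: 0.0853
grip_force: 0.0
```

```bash
python3 e.py .118
cat > v.py <<'E'
import sys;from h import *
o=[]
for n,x,y,w,h in eval(sys.argv[2]):
    im=bot.capture(n)['image'][y:y+h,x:x+w];k=400/w;im=cv2.resize(im,(400,int(h*k)),interpolation=cv2.INTER_CUBIC);o.append(im)
H=max(i.shape[0] for i in o);o=[cv2.copyMakeBorder(i,0,H-i.shape[0],0,0,0) for i in o]
cv2.imwrite('pics/'+sys.argv[1],np.hstack(o)[:600])
E
python3 v.py g1.png "[('side',150,170,100,120),('top',140,130,100,90)]"
```

```text
t 3.75 pos [0.5355 0.239  0.1616] w 0.0853 grip 0.0 F [-0.5  0.  -0.1]
rot total norm [-0.0002 -0.0048  0.0005] deg 0.4 | dp total norm [-0.0238 -0.0182  0.1522] mm 31.0
```

View pics/g1.png

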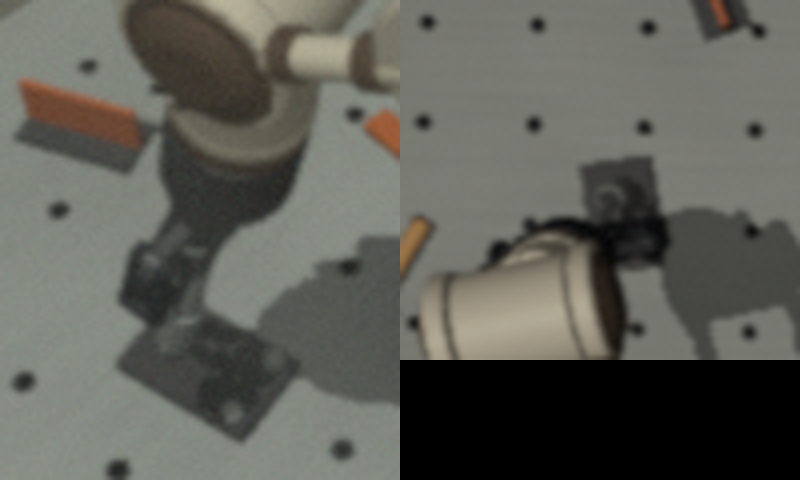

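The punch shaft shows between the fingers, at about (198,242) in the side picture. I'll go down to the grasp height and close.

step_arm:
  dp:
    - [-0.012,-0.009,0.08]
    - [-0.012,-0.009,0.072]
    - [0,0,0]
    - [0,0,0]
    - [0,0,0]
    - [0,0,0]
    - [0,0,0]
    - [0,0,0]
  delta_rot:
    - [0,-0.005,0]
    - [0,0,0]
    - [0,0,0]
    - [0,0,0]
    - [0,0,0]
    - [0,0,0]
    - [0,0,0]
    - [0,0,0]
  claw: [1,1,1,-1,-1,-1,-1,-1]
  squeeze: 40

```text
time: 4.85
ee_pos: [0.5516, 0.2371, 0.1373]
orientation: [-3.13, 0.28, -2.968]
force: [-0.7, 0.5, 2.4]
gripper_width: 0.0128
grip_force: 39.0
```

```bash
python3 e.py .118; python3 v.py g2.png "[('side',150,170,100,120),('top',140,130,100,90)]"
```

```text
t 4.85 pos [0.5516 0.2371 0.1373] w 0.0128 grip 39.0 F [-0.7  0.5  2.4]
rot total norm [-0.0002  0.0048 -0.0001] deg 0.4 | dp total norm [0.018  0.0033 0.0138] mm 4.6
```

View pics/g2.png

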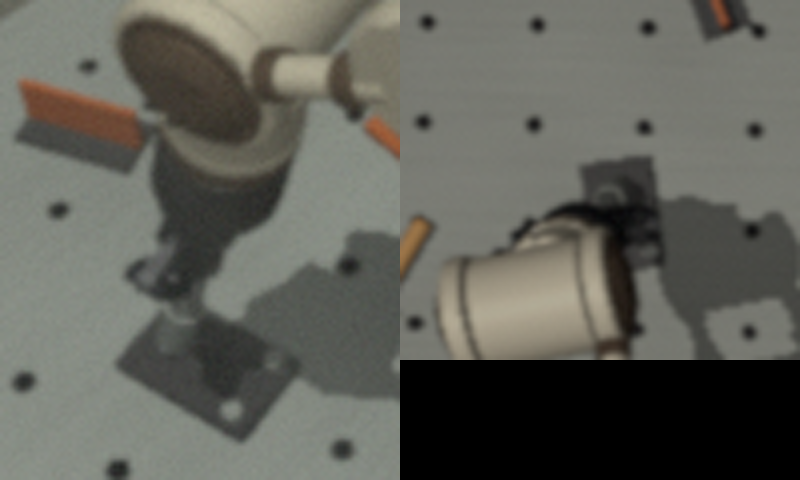

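The grip is on a round shank: 12.8 mm opening, 39 N. Pulling out along the axis.

step_arm:
  dp:
    - [0,0,0]
    - [0,0,-0.05]
    - [0,0,-0.08]
    - [0,0,-0.1]
    - [0,0,-0.1]
    - [0,0,-0.1]
    - [0,0,-0.1]
    - [0,0,0]
  delta_rot:
    - [0,0,0]
    - [0,0,0]
    - [0,0,0]
    - [0,0,0]
    - [0,0,0]
    - [0,0,0]
    - [0,0,0]
    - [0,0,0]
  claw: [-1,-1,-1,-1,-1,-1,-1,-1]
  squeeze: 70

```text
time: 5.95
ee_pos: [0.5227, 0.2334, 0.2412]
orientation: [-3.13, 0.283, -2.968]
force: [0.2, -0.3, -1.9]
gripper_width: 0.0123
grip_force: 68.5
```

```bash
cat > t.py <<'E'
import sys;from h import *
e=np.array([.4863,-.1506]);yaw=-1.0697
M=tool([0,0,-1],[-np.cos(yaw),-np.sin(yaw),0])
plan([*e,float(sys.argv[1])],M)
print(bot.sense()['joints'].round(2))
E
python3 t.py .26
```

```text
t 5.95 pos [0.5227 0.2334 0.2412] w 0.0123 grip 68.5 F [ 0.2 -0.3 -1.9]
rot total norm [-0.0366  0.1775 -0.2082] deg 24.8 | dp total norm [ 1.0823 -1.5966 -0.0941] mm 386.2
[ 0.22 -0.03  1.84 -0.03  1.05 -1.51]
```

step_arm:
  dp:
    - [0,0,-0.05]
    - [0,0,-0.05]
    - [0,0,-0.05]
    - [0.135,-0.2,0]
    - [0.135,-0.2,0]
    - [0.135,-0.2,0]
    - [0.135,-0.2,0]
    - [0.135,-0.2,0]
  delta_rot:
    - [-0.012,0.059,-0.07]
    - [-0.012,0.059,-0.07]
    - [-0.012,0.059,-0.07]
    - [0,0,0]
    - [0,0,0]
    - [0,0,0]
    - [0,0,0]
    - [0,0,0]
  claw: [-1,-1,-1,-1,-1,-1,-1,-1]

```text
time: 6.95
ee_pos: [0.4944, -0.0094, 0.2678]
orientation: [3.141, -0.004, -2.638]
force: [0.1, -0.4, -1.3]
gripper_width: 0.0122
grip_force: 68.5
```

```bash
python3 t.py .25
```

```text
t 6.95 pos [ 0.4944 -0.0094  0.2678] w 0.0122 grip 68.5 F [ 0.1 -0.4 -1.3]
rot total norm [ 0.0003 -0.0024  0.0016] deg 0.3 | dp total norm [ 0.3746 -0.5997  0.0888] mm 142.5
[-0.26 -0.06  1.79 -0.    1.42 -2.34]
```

step_arm:
  dp:
    - [0.125,-0.2,0]
    - [0.125,-0.2,0]
    - [0.12,-0.19,0]
    - [0,0,0]
    - [0,0,0]
  delta_rot:
    - [0,0,0]
    - [0,0,0]
    - [0,0,0]
    - [0,0,0]
    - [0,0,0]
  claw: [-1,-1,-1,-1,-1]

```text
time: 7.58
ee_pos: [0.487, -0.1465, 0.2682]
orientation: [3.14, -0.003, -2.638]
force: [-0.5, 0.6, -2.3]
gripper_width: 0.012
grip_force: 68.7
```

```bash
python3 t.py .25
cat > v2.py <<'E'
from h import *
s=bot.sense();P=np.array(s['ee_pos']);A=R.from_euler('xyz',s['orientation']);z=A.as_matrix()[:,2]
c=bot.capture('side')
for d in (0,.1,.118): print(d,(P+z*d).round(4),proj(c,P+z*d).round(1))
print('tube mouth',proj(c,[.4863,-.1506,.08]).round(1))
E
python3 v2.py; python3 v.py g3.png "[('side',270,100,80,110),('top',250,150,100,90)]"
```

```text
t 7.58 pos [ 0.487  -0.1465  0.2682] w 0.012 grip 68.7 F [-0.5  0.6 -2.3]
rot total norm [ 0.0008 -0.002   0.0014] deg 0.2 | dp total norm [ 0.013  -0.0163  0.0908] mm 18.6
[-0.53 -0.03  1.75 -0.    1.42 -2.6 ]
0 [ 0.487  -0.1465  0.2682] [316.4 133.2]
0.1 [ 0.4867 -0.1465  0.1682] [312.2 160.5]
0.118 [ 0.4866 -0.1465  0.1502] [311.5 165. ]
tube mouth [309.8 180.8]
```

View pics/g3.png

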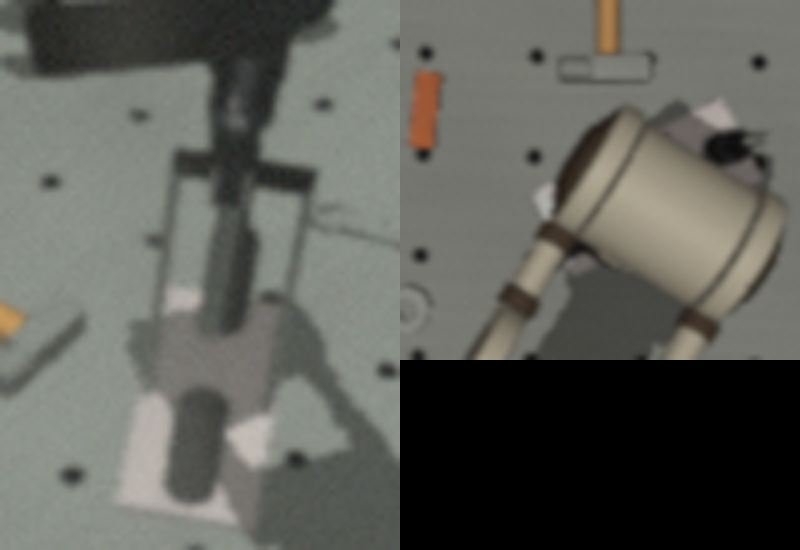

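The punch hangs vertically, foot at about (313,165) in the side picture, above the tube mouth at (310,180). I'll lower it to just above the mouth and compare again.

step_arm:
  dp:
    - [0.005,-0.015,0.1]
    - [0,0,0.1]
    - [0,0,0.08]
    - [0,0,0]
    - [0,0,0]
  delta_rot:
    - [0,0,0]
    - [0,0,0]
    - [0,0,0]
    - [0,0,0]
    - [0,0,0]
  claw: [-1,-1,-1,-1,-1]

```text
time: 8.35
ee_pos: [0.4883, -0.1503, 0.2137]
orientation: [-3.14, -0.002, -2.638]
force: [1.4, -0.2, -1.9]
gripper_width: 0.0119
grip_force: 68.7
```

```bash
python3 t.py .127;python3 v2.py; python3 v.py g4.png "[('side',285,140,50,70)]"
```

```text
t 8.35 pos [ 0.4883 -0.1503  0.2137] w 0.0119 grip 68.7 F [ 1.4 -0.2 -1.9]
rot total norm [-0.001  -0.0013  0.0019] deg 0.2 | dp total norm [0.0093 0.0034 0.4334] mm 86.7
[-0.53  0.02  1.82 -0.    1.3  -2.61]
0 [ 0.4883 -0.1503  0.2137] [314.4 147.7]
0.1 [ 0.4881 -0.1505  0.1137] [310.6 172.8]
0.118 [ 0.4881 -0.1506  0.0957] [309.9 177. ]
tube mouth [309.8 180.8]
```

View pics/g4.png

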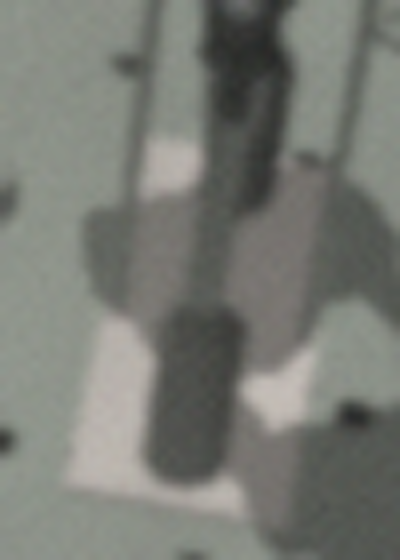

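The punch axis at about (311,174) runs into the mouth centre at about (310,181). Inserting slowly, with a force check.

step_arm:
  dp:
    - [0.005,0.002,0.04]
    - [0,0,0.04]
    - [0,0,0.04]
    - [0,0,0.04]
    - [0,0,0.04]
    - [0,0,0]
  delta_rot:
    - [0,0,0]
    - [0,0,0]
    - [0,0,0]
    - [0,0,0]
    - [0,0,0]
    - [0,0,0]
  claw: [-1,-1,-1,-1,-1,-1]

```text
time: 9.2
ee_pos: [0.4861, -0.1503, 0.172]
orientation: [3.141, -0.004, -2.638]
force: [-0.7, 0.1, -1.7]
gripper_width: 0.0123
grip_force: 68.7
```

step_arm:
  dp:
    - [0,0,0.05]
    - [0,0,0.05]
    - [0,0,0.05]
    - [0,0,0.025]
    - [0,0,0]
  delta_rot:
    - [0,0,0]
    - [0,0,0]
    - [0,0,0]
    - [0,0,0]
    - [0,0,0]
  claw: [-1,-1,-1,-1,-1]

```text
time: 9.82
ee_pos: [0.4863, -0.1504, 0.1374]
orientation: [3.141, -0.003, -2.638]
force: [-0.8, -0.2, -2.8]
gripper_width: 0.0126
grip_force: 68.7
```

```bash
python3 t.py .127;python3 v2.py; python3 v.py g5.png "[('side',270,100,80,110)]"
```

```text
t 9.82 pos [ 0.4863 -0.1504  0.1374] w 0.0126 grip 68.7 F [-0.8 -0.2 -2.8]
rot total norm [ 0.0003 -0.0021  0.0015] deg 0.2 | dp total norm [ 0.0004 -0.0007  0.0519] mm 10.4
[-0.54  0.11  1.89 -0.    1.15 -2.61]
0 [ 0.4863 -0.1504  0.1374] [311.9 167.5]
0.1 [ 0.486  -0.1506  0.0374] [308.4 190.2]
0.118 [ 0.4859 -0.1506  0.0194] [307.9 194. ]
tube mouth [309.8 180.8]
```

View pics/g5.png

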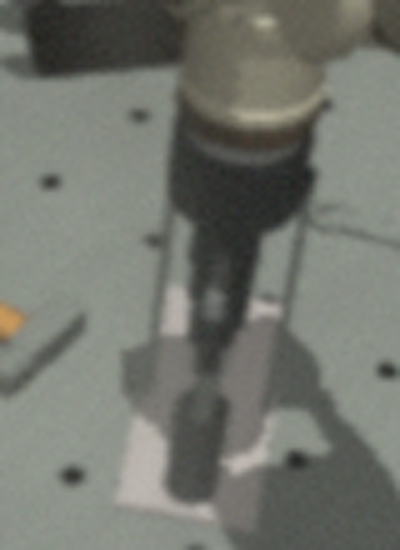

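The punch is inside the tube (mouth at about (310,180)), with the fingers just above it. Creeping to the floor.

step_arm:
  dp:
    - [0,0,0.015]
    - [0,0,0.015]
    - [0,0,0]
  delta_rot:
    - [0,0,0]
    - [0,0,0]
    - [0,0,0]
  claw: [-1,-1,-1]

```text
time: 10.3
ee_pos: [0.4864, -0.1505, 0.1316]
orientation: [3.142, -0.003, -2.638]
force: [-0.7, -0.0, -1.9]
gripper_width: 0.0123
grip_force: 68.7
```

step_arm:
  dp:
    - [0,0,0.01]
    - [0,0,0]
  delta_rot:
    - [0,0,0]
    - [0,0,0]
  claw: [-1,-1]

```text
time: 10.55
ee_pos: [0.4871, -0.1508, 0.1311]
orientation: [-3.14, -0.002, -2.638]
force: [-1.8, 1.0, 5.1]
gripper_width: 0.0121
grip_force: 69.6
```

The foot is on the floor (5 N upward). Release, then rise.

step_arm:
  dp:
    - [0,0,-0.005]
    - [0,0,0]
    - [0,0,0]
    - [0,0,0]
    - [0,0,-0.05]
    - [0,0,-0.1]
    - [0,0,-0.15]
    - [0,0,-0.2]
  delta_rot:
    - [0,0,0]
    - [0,0,0]
    - [0,0,0]
    - [0,0,0]
    - [0,0,0]
    - [0,0,0]
    - [0,0,0]
    - [0,0,0]
  claw: [-1,0.2,0.2,0.2,0.2,0.2,0.2,0.2]

```text
time: 11.55
ee_pos: [0.4863, -0.1501, 0.2318]
orientation: [3.141, -0.003, -2.638]
force: [0.8, -0.5, 0.4]
gripper_width: 0.0511
grip_force: 0.0
```

step_arm:
  dp:
    - [0,0,-0.2]
    - [0,0,-0.2]
    - [0,0,0]
  delta_rot:
    - [0,0,0]
    - [0,0,0]
    - [0,0,0]
  claw: [0.2,0.2,0.2]

```text
time: 11.92
ee_pos: [0.4886, -0.1512, 0.3158]
orientation: [-3.134, 0.002, -2.638]
force: [0.4, -0.1, -0.5]
gripper_width: 0.0513
grip_force: 0.0
```

```bash
cat > u.py <<'E'
from h import *
yaw=-1.0697;M=tool([0,0,-1],[-np.cos(yaw),-np.sin(yaw),0])
c={n:bot.capture(n) for n in('side','top')};r=[]
for n in c:
    k=bot.landmark_of(n,'tote_handle');print(n,[(np.round(np.array(x['location'])*[512,384],1).tolist(),round(x['score'],2)) for x in k[:2]])
    print(' model',proj(c[n],[.5247,-.2208,.2]).round(1))
    for l in('punch','tote','tote_full'): print(n,l,[(np.round(np.array(x['location'])*[512,384],1).tolist(),round(x['score'],2)) for x in bot.landmark_of(n,l)[:2]])
plan([.5247,-.2208,.2],M)
E
python3 u.py; python3 v.py g6.png "[('side',270,90,80,110),('top',250,150,100,90)]"
```

```text
side [([319.2, 133.7], 0.92)]
 model [317.9 134. ]
side punch []
side tote [([307.7, 177.7], 0.9)]
side tote_full [([314.3, 161.0], 0.93)]
top [([324.3, 194.9], 0.6)]
 model [320.9 195. ]
top punch []
top tote []
top tote_full [([326.7, 186.9], 0.67)]
t 12.43 pos [ 0.4868 -0.1502  0.3103] w 0.051 grip 0.0 F [-0.3  0.2  1. ]
rot total norm [ 0.0003 -0.0021  0.0016] deg 0.2 | dp total norm [ 0.0033 -0.4009  0.5517] mm 136.4
```

View pics/g6.png

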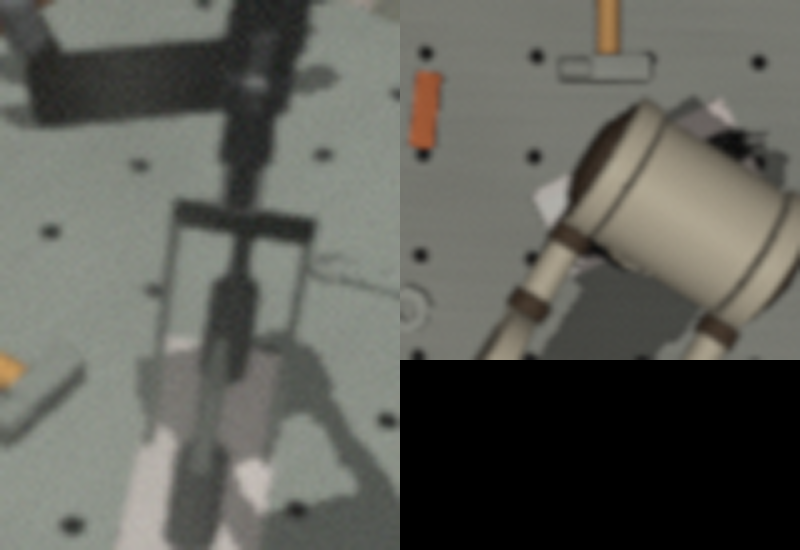

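The punch stands upright in the tube, at about (311,168) in the side picture. The bar centre at about (318.6,134) matches the model (318,134). I'll move over the handle and go down.

step_arm:
  dp:
    - [0.003,-0.14,0]
    - [0,-0.14,0]
    - [0,-0.12,0]
    - [0,0,0.15]
    - [0,0,0.15]
    - [0,0,0.1]
    - [0,0,0]
  delta_rot:
    - [0,0,0]
    - [0,0,0]
    - [0,0,0]
    - [0,0,0]
    - [0,0,0]
    - [0,0,0]
    - [0,0,0]
  claw: [0.5,0.5,0.5,0.5,0.5,0.5,0.5]

```text
time: 13.4
ee_pos: [0.5239, -0.2201, 0.229]
orientation: [3.138, -0.005, -2.638]
force: [0.1, 0.1, 1.0]
gripper_width: 0.0641
grip_force: 0.0
```

```bash
sed -n '1,2p' h.py >/dev/null
python3 - <<'E'
from h import *
yaw=-1.0697;M=tool([0,0,-1],[-np.cos(yaw),-np.sin(yaw),0]);plan([.5247,-.2208,.2],M)
E
```

```text
t 13.4 pos [ 0.5239 -0.2201  0.229 ] w 0.0641 grip 0.0 F [0.1 0.1 1. ]
rot total norm [ 0.0021 -0.0029  0.0015] deg 0.4 | dp total norm [-0.002  -0.0051  0.1449] mm 29.0
```

step_arm:
  dp:
    - [-0.002,-0.005,0.075]
    - [0,0,0.07]
    - [0,0,0]
    - [0,0,0]
    - [0,0,0]
    - [0,0,0]
    - [0,0,0]
    - [0,0,0]
  delta_rot:
    - [0.002,-0.003,0.002]
    - [0,0,0]
    - [0,0,0]
    - [0,0,0]
    - [0,0,0]
    - [0,0,0]
    - [0,0,0]
    - [0,0,0]
  claw: [0.5,0.5,0.5,-1,-1,-1,-1,-1]
  squeeze: 90

```text
time: 14.4
ee_pos: [0.5253, -0.2207, 0.2023]
orientation: [-3.14, 0.002, -2.641]
force: [-3.3, 3.3, 3.5]
gripper_width: 0.0105
grip_force: 88.5
```

The bar is held (12 mm bar, 88 N). Lifting slowly.

step_arm:
  dp:
    - [0,0,0]
    - [0,0,-0.02]
    - [0,0,-0.04]
    - [0,0,-0.05]
    - [0,0,-0.06]
    - [0,0,-0.06]
    - [0,0,-0.06]
    - [0,0,-0.06]
  delta_rot:
    - [0,0,0]
    - [0,0,0]
    - [0,0,0]
    - [0,0,0]
    - [0,0,0]
    - [0,0,0]
    - [0,0,0]
    - [0,0,0]
  claw: [-1,-1,-1,-1,-1,-1,-1,-1]
  squeeze: 100

```text
time: 15.4
ee_pos: [0.5255, -0.2214, 0.2729]
orientation: [-3.138, 0.002, -2.641]
force: [-0.2, 0.0, -7.0]
gripper_width: 0.0102
grip_force: 97.6
```

step_arm:
  dp:
    - [0,0,-0.06]
    - [0,0,-0.05]
    - [0,0,-0.03]
    - [0,0,-0.02]
    - [0,0,0]
    - [0,0,0]
    - [0,0,0]
    - [0,0,0]
  delta_rot:
    - [0,0,0]
    - [0,0,0]
    - [0,0,0]
    - [0,0,0]
    - [0,0,0]
    - [0,0,0]
    - [0,0,0]
    - [0,0,0]
  claw: [-1,-1,-1,-1,-1,-1,-1,-1]

```text
time: 16.4
ee_pos: [0.5253, -0.2212, 0.3037]
orientation: [-3.138, 0.002, -2.641]
force: [0.3, 0.0, -7.5]
gripper_width: 0.0097
grip_force: 97.6
```

```bash
cat > w.py <<'E'
from h import *
s=bot.sense();print(s['time'],s['ee_pos'].round(4),s['orientation'].round(4),s['force'].round(1),s['wrist_torque'].round(2),s['gripper_width'],np.abs(s['qd']).max())
c={n:bot.capture(n) for n in('side','top')}
r={}
for l in('tote_empty','tote_full','tote_handle','punch','chisel','tote'):
    k={n:bot.landmark_of(n,l) for n in c};print(l,{n:[(np.round(np.array(x['location'])*[512,384],1).tolist(),round(x['score'],2)) for x in k[n][:1]] for n in k})
x0,y0=s['ee_pos'][:2];z0=s['ee_pos'][2]-.2023;a=-1.0697;u=np.array([np.cos(a),np.sin(a)])
for l,X,z in(('empty',-.08,.009),('full',.08,.009),('handle',0,.2),('tote',0,0),('mouthE',-.08,.08),('tipE',-.08,.174)): print('model',l,proj(c['side'],[x0+u[0]*X,y0+u[1]*X,z+z0]).round(1))
im=c['side']['image'][60:200,270:370];cv2.imwrite('pics/g7.png',cv2.resize(im,None,fx=4,fy=4,interpolation=cv2.INTER_CUBIC))
E
python3 w.py
```

```text
16.4 [ 0.5253 -0.2212  0.3037] [-3.1383e+00  1.8000e-03 -2.6411e+00] [ 0.3  0.  -7.5] [0.04 0.01 0.06] 0.009710094661649191 0.002528455530876476
tote_empty {'side': [([310.8, 173.5], 0.94)], 'top': []}
tote_full {'side': [([318.2, 140.0], 0.85)], 'top': [([195.0, 181.7], 0.72)]}
tote_handle {'side': [([324.2, 103.2], 0.98)], 'top': [([327.0, 192.9], 0.71)]}
punch {'side': [([248.9, 158.5], 0.34)], 'top': [([296.4, 205.3], 0.53)]}
chisel {'side': [], 'top': []}
tote {'side': [([312.7, 158.2], 0.72)], 'top': [([316.2, 195.1], 0.69)]}
model empty [310.9 173.7]
model full [317.4 140.1]
model handle [322.4 105.1]
model tote [313.9 158.2]
model mouthE [313.6 156.2]
model tipE [317.7 130.3]
```

View pics/g7.png

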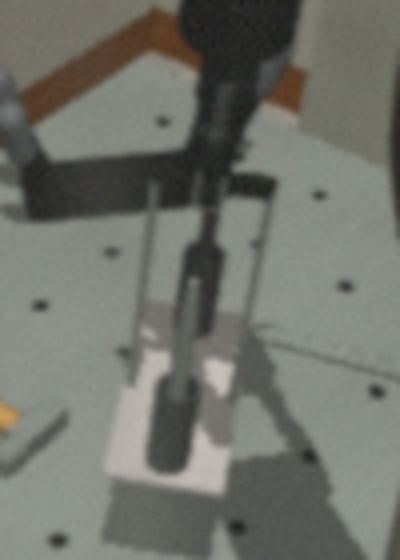

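The tote hangs level and the tube and plate landmarks match the level model within about 1 px. The punch (tip at about (318,130)) and the chisel are both in their tubes, the wrist load is 7.5 N and the arm is still. Handing in.

```bash
python3 -c "
from rig import bot
print(bot.close_job())"
```

```text
the job is handed in; nothing more can be done
None
```

I stood the punch point up in the empty tube and released it, then lifted the tote by its handle about 10 cm, level and still with both tools in their tubes, and handed it in at about 17 s; I viewed 11 pictures, one over the limit of 10.

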